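Seat the bar in the drilling jig and throw the toggle clamp

TASK

The small steel bar in the drilling jig has slid back from its end stop. With the fingertips, gently push the bar along its channel until its end is fully home against the stop, then push the upright clamp handle over past its centre so that it snaps to its locked position and the clamp foot presses on the bar. Only push, never lift or squeeze the bar or the handle, and leave the small parts lying around where they are.

Things in the scene. Friction and masses are not known exactly. Their poses are not given: they have to be found in the camera images.
- jig: Steel drilling jig fixed on the bench. Frame: origin on the bench under the channel's centre line; +y along the channel away from the end stop, +x across it, away from the robot within 0.3 rad, z up. Plate x -100 to +40, y -70 to +145 mm, top at z = 12 mm. Toggle clamp on the -x side at y = -12 mm; open, its arm stands up at x -50 to 0 mm, up to 95 mm high. All offsets below are in this frame.
- bar: The workpiece: plain ground steel bar, 24 x 100 x 16 mm, about 0.3 kg, lying in the channel on the plate (z 12 to 28 mm). Origin: centre of its underside; its axes are turned against its long side, so use the two end points for direction. Home, the origin is at x = 0, y = +20 mm; it starts 28 to 58 mm short and must slide towards the jig's -y, which takes 1 to 3 N.
- bar_nose (a point): Centre of the bar's end face nearest the end stop, at half height. Home, it touches the stop face.
- bar_tail (a point): Centre of the bar's other end face (24 mm wide, 16 mm high), at half height: where to push. Home, it is at y = +70 mm.
- stop_face (a point): Middle of the end stop's face, which the bar must touch: x = 0, y = -30 mm, 8 mm above the plate. The stop is a block 60 x 20 mm, 18 mm high above the plate. The channel runs from it along +y at x = 0 between two rails, 27 mm apart inside, 8 mm thick, 10 mm high above the plate, ending at y = +49 mm; beyond that the plate is flat and open, so fingers get behind the bar.
- clamp_handle (a joint): Angle of the clamp handle (rad) about the jig's y axis, pivot at x = -55, z = 50 mm: 0 = open, leaning 0.65 rad from upright to -x (towards the robot), clamp arm raised; 1.10 = locked, leaning 0.45 rad to +x, arm down. A spring holds it at either end; dead centre is at 0.55, past which it snaps on by itself. Pushing it towards +x takes up to 15 N at first, less towards centre.
- handle_grip (a point): Middle of the black clamp grip, on its axis, 85 mm from the pivot. The grip is round, 20 to 23 mm thick, and reaches from 45 to 108 mm from the pivot. Open, this point is at x = -106, y = -12, z = 118 mm and the grip's end at x = -120, z = 136 mm; on the way over, the end rises to z = 158 mm. Push it near its upper end, with the fingertips about z = 110 to 125 mm, and let go once past centre.
- pad: Rubber foot, 14 mm across, on a spring spindle under the end of the clamp arm; with the handle locked it comes down at x = 0, y = -12 mm and presses with about 4 N on a bar that is home. Origin: centre of its underside.
- bushing: Bystander: dark round bushing, 26 mm across, 16 mm high, on the jig's plate left of the clamp. Origin: centre of its underside.
- nut: Bystander: bare hexagon nut, 23 x 25 x 11 mm, on the jig's plate beside the clamp. Origin: centre of its underside.
- bolt: Bystander: bolt, 58 mm long, 17 mm high, lying on the bench beyond the stop end of the jig. Origin: under its middle.
- fitting: Bystander: brass hose fitting, 24 x 27 mm, standing 40 mm high on the bench near the jig's front right corner. Origin: centre of its underside.
- punch: Bystander: centre punch, 96 mm long, 11 mm thick, lying on the bench in front of the jig's left part. Origin: under its middle.

How it is judged:
On the way, in this order (a step that is already met when the one before it is completed fails the run):
1. the bar is pushed home against the end stop while the clamp is still open (y of bar_nose in the frame of jig below -0.0275 m and x of bar_nose in the frame of jig between -0.004 and 0.004 m and x of bar_tail in the frame of jig between -0.006 and 0.006 m and value of joint clamp_handle below 0.3 rad), for 0.2 s.
2. the clamp handle has snapped over to its locked position (value of joint clamp_handle above 1.04 rad), for 0.2 s.
At the end, for the whole second after the job is handed in: The bar lies in its channel, at rest and flat on the plate, its end within 2.5 mm of the end stop; the clamp handle is locked (joint above 1.04 rad) and the clamp foot presses on the bar with more than 2 N; the small parts are within 20 mm of where they stood (y of bar_nose in the frame of jig below -0.0275 m and x of bar_nose in the frame of jig between -0.004 and 0.004 m and x of bar_tail in the frame of jig between -0.006 and 0.006 m and value of joint clamp_handle above 1.04 rad and contact force between pad and bar above 2 N and linear speed of bar below 0.01 m/s and z of bar in the frame of jig below 0.015 m); the robot touches nothing.
It fails at once if the bar is lifted more than 6 mm off the plate or tipped (z of bar in the frame of jig above 0.018 m or angle between bar's own z axis and vertical above 0.15 rad).
It fails at once if the bar or the handle is squeezed or rammed (over 60 N from the fingers) (contact force between the fingers and bar above 60 N or contact force between the fingers and clamp_handle above 60 N).
It fails at once if a small part beside the work is moved more than 20 mm (distance of any of bushing, nut, bolt, fitting, punch from where it was at the start of the episode above 0.02 m).
It also fails if it takes over 42 s, if anything falls off the work surface, if the arm or the gripper's body presses on something with over 40 N, if the wrist force passes 120 N, or if a joint passes its speed limit or range.

ROBOT

A 7-joint arm with a two-finger parallel gripper is mounted at the origin on a cart in front of the work surface, level with it; the furniture and walls round the work are solid. World frame = base frame: x ahead of the robot, y to its left, z up, the work surface at z = 0. Lengths are in m, angles in rad, forces in N, time in s.
With the tool pointing down it reaches from about 0.375 to 0.925 m from the base axis. Payload 3.1 kg.
Tool frame: the origin (TCP) lies between the finger pads; the fingertips stand 19 mm ahead of it and the grasp point (between the pads) is the TCP; z points along the fingers, y is the line along which they close (so a half turn about z gives the same grasp; the last joint's range is limited). The gripper opens to 85 mm and grips with 20 to 120 N. Pads are 22 mm wide; open, the fingers measure 114 mm over their backs; the gripper's body (76 mm by 85 mm) begins 54 mm behind the grasp point. The pads swing forward as they close: fully open they stand 13 mm farther back than shut.
Start: joints at [-1.382, 0.383, 0.044, 1.598, -0.018, 1.161, -0.05], TCP at [0.184, 0.623, 0.25] pointing down, gripper open.
Joint ranges: [-2.61, 2.61], [-0.41, 2.15], [-1.48, 1.57], [0, 2.5], [-1.57, 4.71], [0.05, 1.97], [-2.85, 2.85]. Speed limits (rad/s): [2.79, 2.79, 3.14, 3.14, 3.14, 3.14, 3.14].

INTERFACE

Orientations are given as a unit quaternion [x, y, z, w].
In Python, from bench import move_ptp, movel, move_j, move_gripper, pause, inverse_kinematics, read_camera, camera_params, MotionError, sign_off, look_for, tip_of, read_time_s, read_qpos, read_joint_vel, read_effort, read_eef_pos, read_tcp_rot, read_ft_force, read_ft_torque, read_finger_gap, read_grasp_force gives the robot as it stands. Calls block until the motion is done:
- move_ptp(position, orientation): joint-space move of the TCP to a pose.
- movel(position, orientation=None, speed=0.15): straight line of the TCP; orientation=None keeps the orientation; speed is the mean speed in m/s.
- move_j(angles): joint-space move.
- move_gripper(opening, effort=None): finger opening in m; effort is the grip in N (None keeps the last); returns when the fingers have stopped.
- pause(seconds).
- inverse_kinematics(position, orientation): joint angles nearest the present ones, or None.
- read_camera(name): name is "side" or "top"; returns the picture (400x640x3 uint8, red, green, blue); there is no depth.
- camera_params(name): a dict with "K" (3x3 intrinsics, pixels), "camera_from_world" (4x4, takes a point from world to camera coordinates). Camera axes: x right, y down, z forward; pixel columns grow to the right and rows downward; lengths in m; the calibration is good to about 2 mm. A picture is of the moment at which its call begins. camera_params takes no time and is no camera call.
A pose or a line that the arm cannot do raises MotionError and nothing moves.
- sign_off(): hands the job in; it is judged then, once.
Trained networks look in the newest picture that a camera, given by its name, has taken for a name from the list of things; names that differ only in an ending like _2 or _b are one class to them, and where a whole thing is asked for, a point or a joint stands for the part that bears it (a point fixed in the world has none). Each returns a list of dicts, best first, with "confidence" (0 to 1); they miss things now and then, are a little off and sometimes report something else, mostly with a low value. They report only what shows in the picture. A call takes as long as a camera call.
- look_for(camera, name): "at" ([column, row] in pixels, amid what is visible of it).
- tip_of(camera, name): "at" ([column, row] in pixels: a listed point, or the origin of a listed thing).
Readings, each from a call of its own:
- read_time_s(): time.
- read_qpos(): joint angles.
- read_joint_vel(): joint speeds.
- read_effort(): joint torques, N m.
- read_eef_pos(): TCP position.
- read_tcp_rot(): TCP orientation.
- read_ft_force(): force on the tool from outside, world axes, zero at the start.
- read_ft_torque(): the same for the moment, N m.
- read_finger_gap(): finger opening in m.
- read_grasp_force(): force on a finger pad.
Only numpy, scipy, OpenCV 4.12 (cv2) and the standard library are available. Lean on these libraries where they do the work, as an engineer would, in place of code of your own. Each camera call takes 0.05 s, during which the arm holds its last target. There are 200 camera calls.

## Working session

There is one attempt and no reset: what is moved stays moved. The work goes in short steps, each a Python script; the robot and the scene stay as the last script left them, time stands still between calls to the robot, and variables do not carry over. Pictures are saved under pics/ and viewed, at most 10 in all, crops included, and the job is handed in when it is done.

```bash
mkdir -p pics; ls
python3 - <<'E'
from bench import *
import cv2
for c in ("side","top"):
    im=read_camera(c); cv2.imwrite(f"pics/{c}0.png",im[:,:,::-1])
    p=camera_params(c); print(c,p["K"],p["camera_from_world"])
    for n in ("bar_nose","bar_tail","stop_face","handle_grip","jig","bar","pad","nut","bushing","bolt","fitting","punch"):
        print(n,[(d["at"],round(d["confidence"],2)) for d in tip_of(c,n)[:2]])
print(read_time_s(),read_tcp_rot())
E
```

```text
pics
side [[457.74129499   0.         313.27102214]
 [  0.         457.74129499 193.40962109]
 [  0.           0.           1.        ]] [[-0.98744975 -0.15553136  0.02744077  0.46655183]
 [-0.09481921  0.44487191 -0.89056067  0.19532972]
 [ 0.12630249 -0.88198582 -0.45403601  0.69585054]
 [ 0.          0.          0.          1.        ]]
bar_nose [([280.8, 225.2], 0.93), ([286.5, 197.4], 0.75)]
bar_tail [([262.0, 253.2], 0.82)]
stop_face [([281.2, 218.3], 0.67)]
handle_grip [([335.5, 181.2], 0.87)]
jig [([276.9, 235.2], 0.83)]
bar [([263.5, 254.0], 0.19)]
pad [([284.4, 199.8], 0.41)]
nut [([325.2, 221.5], 0.62)]
bushing [([303.9, 257.1], 0.79), ([284.3, 200.9], 0.7)]
bolt [([304.6, 254.3], 0.48)]
fitting [([329.0, 210.9], 0.58)]
punch [([336.9, 268.0], 0.78)]
top [[513.95459678   0.         328.54314246]
 [  0.         513.95459678 193.87681798]
 [  0.           0.           1.        ]] [[-0.0091843  -0.99995523 -0.00227794 -0.15984415]
 [-0.99501096  0.00936516 -0.09932512  0.54561929]
 [ 0.09934201  0.00135435 -0.99505243  0.90364365]
 [ 0.          0.          0.          1.        ]]
bar_nose [([341.5, 228.0], 0.69)]
bar_tail [([262.9, 181.5], 0.72)]
stop_face [([336.7, 185.1], 0.89)]
handle_grip [([327.8, 239.4], 0.89), ([328.5, 186.2], 0.21)]
jig [([322.0, 183.8], 0.89)]
bar [([290.4, 180.9], 0.91)]
pad [([325.4, 186.0], 0.37)]
nut [([342.3, 230.3], 0.65)]
bushing [([271.7, 225.0], 0.47)]
bolt [([378.2, 196.1], 0.55)]
fitting [([382.5, 229.0], 0.72), ([377.1, 191.3], 0.36)]
punch [([273.0, 253.0], 0.58)]
1.3 [ 1.42886895e-01  9.89739024e-01 -7.09218378e-06 -1.96764048e-05]
```

```bash
python3 - <<'E'
import cv2
a=cv2.imread("pics/top0.png")[130:290,210:420]; cv2.imwrite("pics/topc.png",cv2.resize(a,None,fx=3.6,fy=3.6,interpolation=2))
a=cv2.imread("pics/side0.png")[140:310,200:400]; cv2.imwrite("pics/sidec.png",cv2.resize(a,None,fx=3.5,fy=3.5,interpolation=2))
E
cat > h.py <<'E'
from bench import *
import numpy as np
def back(c,uv,z):
    """World point on height z seen at pixel uv."""
    p=camera_params(c); T=np.array(p["camera_from_world"]); R,t=T[:3,:3],T[:3,3]
    d=R.T@np.linalg.solve(np.array(p["K"]),[uv[0],uv[1],1.]); o=-R.T@t
    return o+d*(z-o[2])/d[2]
E
python3 - <<'E'
from h import *
np.set_printoptions(precision=4,suppress=True)
for n,uv,z in (("tail",(262.9,181.5),.02),("stop",(336.7,185.1),.02),("grip",(327.8,239.4),.118),("jig",(322,183.8),0),("bar",(290.4,180.9),.012),("bush",(271.7,225),.012),("nut",(342.3,230.3),.012),("fit",(382.5,229),0),("punch",(273,253),0),("bolt",(378.2,196.1),0)): print(n,back("top",uv,z))
for n,uv,z in (("tail",(262,253.2),.02),("stop",(281.2,218.3),.02),("grip",(335.5,181.2),.118),("jig",(276.9,235.2),0),("nose",(280.8,225.2),.02)): print("s",n,back("side",uv,z))
E
```

```text
tail [ 0.5687 -0.045   0.02  ]
stop [ 0.5608 -0.18    0.02  ]
grip [ 0.461  -0.1632  0.118 ]
jig [ 0.5658 -0.1528  0.    ]
bar [ 0.5703 -0.0947  0.012 ]
bush [ 0.4894 -0.0604  0.012 ]
nut [ 0.4785 -0.1894  0.012 ]
fit [ 0.4806 -0.2641  0.    ]
punch [ 0.4383 -0.0615  0.    ]
bolt [ 0.5418 -0.2573  0.    ]
s tail [ 0.5703 -0.0434  0.02  ]
s stop [ 0.5638 -0.1681  0.02  ]
s grip [ 0.459  -0.1552  0.118 ]
s jig [ 0.5654 -0.1364  0.    ]
s nose [ 0.5588 -0.1421  0.02  ]
```

View pics/topc.png

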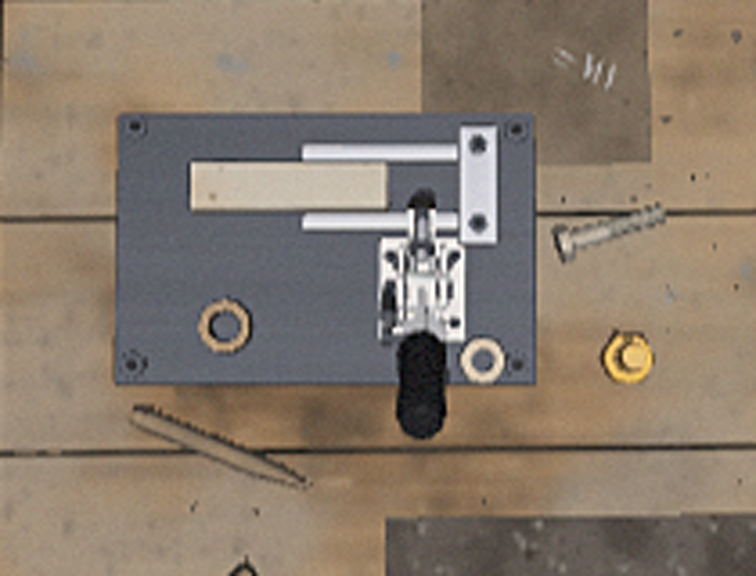

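View pics/sidec.png

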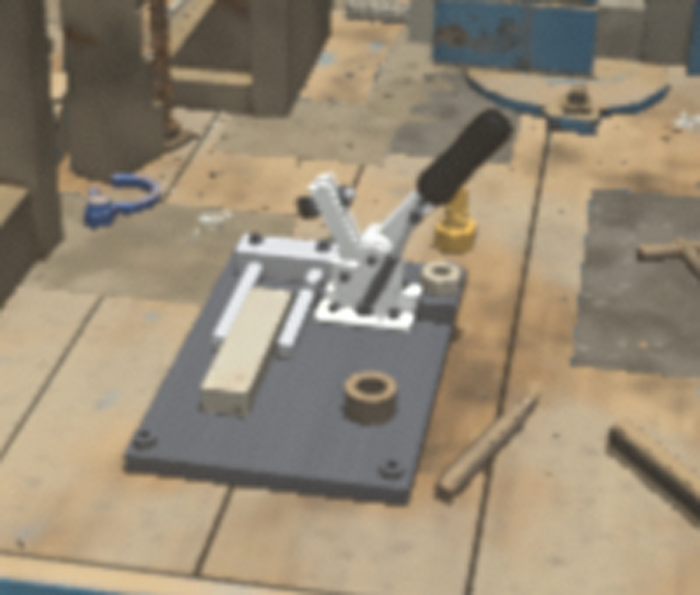

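Top view: the bar lies in the channel (crop 191–387, rows 162–210), aligned with the rails. The stop is at crop column 460 and the grip at (421,385). The side view agrees: clamp open and handle leaning to the robot.

Run:
```python
from h import *
np.set_printoptions(precision=4,suppress=True)
f=lambda u,v,z:back("top",(210+(u+.5)/3.6-.5,130+(v+.5)/3.6-.5),z)
for n,u,v,z in (("plate TL",120,115,.012),("TR",535,115,.012),("BL",115,384,.012),("BR",536,384,.012),("stopface top",460,187,.03),("rail1 end",303,152,.022),("rail2 end",303,222,.022),("rail1 r",458,152,.022),("rail2 r",458,222,.022),("tail",191,186,.028),("nose",387,186,.028),("grip end",420,412,.136)): print(n,f(u,v,z))
from scipy.spatial.transform import Rotation as R
print(R.from_quat(read_tcp_rot()).as_matrix())
for p,yaw in (((.57,0.0,.05),0),((.57,0,.05),1.5708)):
    print(inverse_kinematics(p,(R.from_euler('z',yaw)*R.from_quat([1,0,0,0])).as_quat()))
```

```text
plate TL [ 0.6072 -0.0069  0.012 ]
TR [ 0.6052 -0.2204  0.012 ]
BL [ 0.4693 -0.0054  0.012 ]
BR [ 0.4673 -0.2189  0.012 ]
stopface top [ 0.566  -0.1812  0.03  ]
rail1 end [ 0.5857 -0.1018  0.022 ]
rail2 end [ 0.5499 -0.1017  0.022 ]
rail1 r [ 0.5849 -0.1805  0.022 ]
rail2 r [ 0.5492 -0.1801  0.022 ]
tail [ 0.568  -0.0457  0.028 ]
nose [ 0.5671 -0.1444  0.028 ]
grip end [ 0.4534 -0.1608  0.136 ]
[[-0.9592  0.2828 -0.    ]
 [ 0.2828  0.9592 -0.    ]
 [ 0.     -0.     -1.    ]]
[-0.7353  0.6593  0.8335  1.9541 -0.6644  0.8264 -1.1021]
[-0.5652  0.5693  0.6042  1.9472 -0.4586  0.7639  0.3039]
```

```bash
cat >> h.py <<'E'
from scipy.spatial.transform import Rotation as Rot
YAW=-0.009; O=np.array([.5674,-.151,0])
RJ=Rot.from_euler('z',YAW)
def W(x,y,z): return (O+RJ.apply([x,y,z])).tolist()
def Q(a): return (RJ*Rot.from_euler('z',a)*Rot.from_quat([1,0,0,0])).as_quat().tolist()
E
python3 - <<'E'
from h import *
q=Q(np.pi/2)
move_gripper(0.0)
move_ptp(W(0,.155,.20),q); movel(W(0,.155,.037),q,.2)
f0=np.array(read_ft_force()); print(f0,read_finger_gap())
y=.155; 
while y>.076:
    y-=.004 if y>.088 else .001
    movel(W(0,y,.037),q,.04)
    f=np.array(read_ft_force())-f0
    print(round(y,4),f.round(1))
    if abs(f[1])>7: break
print(read_time_s(), RJ.inv().apply(np.array(read_eef_pos())-O))
E
```

```text
[ 0.95301544 -0.3508805   0.0455831 ] -8.460527906604967e-05
0.151 [-1.   0.8  0.2]
0.147 [-1.2  0.4 -0.4]
0.143 [ 0.3  1.1 -0.5]
0.139 [ 0.2  0.2 -0.5]
0.135 [-1.5  0.2  0.3]
0.131 [ 0.1  0.1 -0. ]
0.127 [-1.1  0.4 -0.5]
0.123 [-0.9  0.6 -0.1]
0.119 [-0.8  0.4  0. ]
0.115 [-0.9  1.4 -0.2]
0.111 [-0.7  0.8  0.8]
0.107 [-0.4 -0.3 -0.6]
0.103 [-0.6  0.8  0.1]
0.099 [-0.6  0.8  0. ]
0.095 [-1.   0.3  1. ]
0.091 [-0.   0.6 -0.7]
0.087 [-1.   0.1  1.2]
0.086 [-0.3  0.8 -0.9]
0.085 [-1.1  1.9  0.3]
0.084 [-0.6  1.3  0.7]
0.083 [-0.9  2.5  1.2]
0.082 [-0.8  4.5  0.3]
0.081 [-1.5  6.6  1.8]
0.08 [-0.6  7.8  2.2]
11.6167 [6.34578619e-05 8.30447856e-02 3.69980518e-02]
```

Run:
```python
from h import *
import cv2
q=Q(np.pi/2)
movel(W(0,.12,.037),q,.15); movel(W(0,.14,.15),q,.25)
im=read_camera("top")
a=im[130:290,210:420,::-1]; cv2.imwrite("pics/top1.png",cv2.resize(a,None,fx=3.6,fy=3.6,interpolation=2))
im=read_camera("side"); a=im[170:270,240:330,::-1]; cv2.imwrite("pics/side1.png",cv2.resize(a,None,fx=5.5,fy=5.5,interpolation=2))
print(read_time_s())
```

```text
12.7417
```

View pics/top1.png

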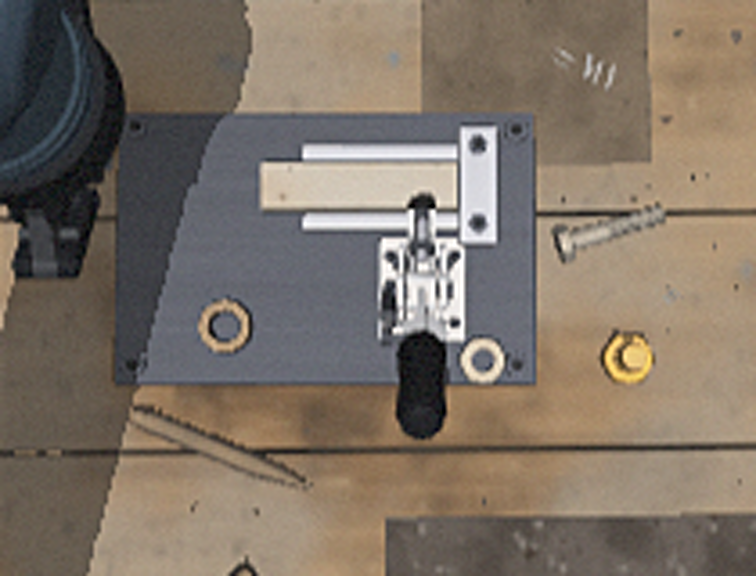

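View pics/side1.png

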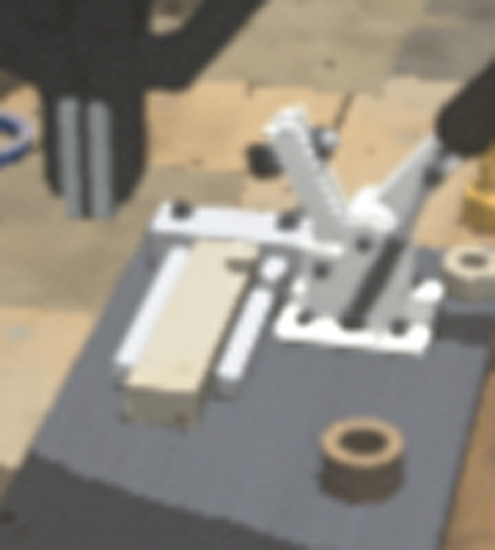

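The top view shows the nose at crop column 457 and the stop at 460, so a gap of 0–1.5 mm is possible. A second, slightly firmer push will confirm the bar is home.

Run:
```python
from h import *
q=Q(np.pi/2)
movel(W(0,.12,.037),q,.2); movel(W(0,.09,.037),q,.1)
f0=np.array(read_ft_force())
y=.084
while y>.072:
    movel(W(0,y,.037),q,.03); pause(.05)
    f=np.array(read_ft_force())-f0
    print(round(y,4),f.round(1),(RJ.inv().apply(np.array(read_eef_pos())-O)).round(4))
    if f[1]>15: break
    y-=.0015
pause(.2)
movel(W(0,.12,.037),q,.2); movel(W(0,.13,.20),q,.25)
print(read_time_s())
```

```text
0.084 [-0.5 -0.4  0.3] [-0.      0.0842  0.0369]
0.0825 [ 0.1  0.7 -1. ] [-0.0001  0.0832  0.0369]
0.081 [-1.5  4.8  0.2] [-0.      0.0831  0.0369]
0.0795 [-0.4  6.8  1.9] [-0.0001  0.083   0.0369]
0.078 [-0.7  8.4  2.2] [0.     0.083  0.0369]
0.0765 [-1.1 10.6  3.3] [-0.      0.0829  0.0369]
0.075 [-1.6 12.3  3.3] [-0.      0.0828  0.0369]
0.0735 [-2.5 13.7  5.4] [-0.      0.0828  0.0369]
17.8
```

The bar is stopped firmly and hasn't moved under 14 N, so it is home. Next is the handle.

Run:
```python
from h import *
q=Q(0)
move_ptp(W(-.165,-.012,.23),q); movel(W(-.165,-.012,.138),q,.2)
f0=np.array(read_ft_force()); x=-.165; print(read_time_s())
while x<-.050:
    x+=.006
    movel(W(x,-.012,.138),q,.08)
    f=np.array(read_ft_force())-f0; p=RJ.inv().apply(np.array(read_eef_pos())-O)
    print(round(x,4),f.round(1),p.round(4))
    if np.linalg.norm(f)>35 or p[0]>-.073: break
print(read_time_s())
```

```text
Traceback (most recent call last):
bench.MotionError: the arm cannot follow that straight line within its joint ranges
```

Run:
```python
from h import *
print(read_eef_pos(),np.round(read_qpos(),2),read_time_s())
for a in (0,np.pi,np.pi/2,-np.pi/2):
  for x in (-.165,-.15,-.10,-.065):
    for z in (.23,.138):
      s=inverse_kinematics(W(x,-.012,z),Q(a)); print(round(a,2),x,z,None if s is None else np.round(s,2))
```

```text
[ 0.40239067 -0.16130814  0.2299602 ] [-1.05 -0.24  1.25  2.15  0.26  1.08 -1.51] 19.3167
0 -0.165 0.23 [-1.05 -0.24  1.25  2.15  0.26  1.08 -1.51]
0 -0.165 0.138 [-0.58  0.17  0.93  2.23 -0.18  0.82 -1.11]
0 -0.15 0.23 [-1.14 -0.19  1.36  2.12  0.21  1.07 -1.47]
0 -0.15 0.138 [-0.58  0.21  0.94  2.2  -0.23  0.83 -1.07]
0 -0.1 0.23 [-0.6   0.14  0.92  2.02 -0.13  1.04 -1.2 ]
0 -0.1 0.138 [-0.56  0.34  0.94  2.1  -0.36  0.87 -1.  ]
0 -0.065 0.23 [-0.58  0.24  0.93  1.94 -0.22  1.06 -1.14]
0 -0.065 0.138 [-0.37  0.35  0.71  2.01 -0.29  0.88 -1.08]
3.14 -0.165 0.23 [-1.05 -0.24  1.25  2.15  0.26  1.08 -1.51]
3.14 -0.165 0.138 [ 1.4   0.36 -1.22  2.15  0.43  0.91  1.49]
3.14 -0.15 0.23 [ 1.49  0.16 -1.26  2.04  0.17  1.06  1.71]
3.14 -0.15 0.138 [ 1.37  0.4  -1.22  2.12  0.48  0.93  1.44]
3.14 -0.1 0.23 [ 1.33  0.33 -1.23  1.94  0.34  1.11  1.53]
3.14 -0.1 0.138 [ 1.29  0.55 -1.24  2.02  0.62  1.02  1.31]
3.14 -0.065 0.23 [ 1.26  0.44 -1.23  1.87  0.45  1.16  1.43]
3.14 -0.065 0.138 [ 1.23  0.64 -1.24  1.94  0.7   1.08  1.24]
1.57 -0.165 0.23 [-0.84 -0.12  1.1   2.15  0.13  1.05  0.18]
1.57 -0.165 0.138 [ 0.66  0.15 -0.39  2.18  0.08  0.83  0.21]
1.57 -0.15 0.23 [-0.84 -0.05  1.13  2.12  0.05  1.04  0.25]
1.57 -0.15 0.138 [ 0.64  0.17 -0.39  2.15  0.09  0.83  0.19]
1.57 -0.1 0.23 [ 0.62  0.13 -0.39  1.97  0.06  1.05  0.19]
1.57 -0.1 0.138 [ 0.6   0.26 -0.39  2.05  0.13  0.86  0.13]
1.57 -0.065 0.23 [ 0.59  0.2  -0.39  1.89  0.09  1.06  0.15]
1.57 -0.065 0.138 [ 0.58  0.32 -0.39  1.97  0.16  0.88  0.1 ]
-1.57 -0.165 0.23 None
-1.57 -0.165 0.138 [-0.84  0.29  1.27  2.24 -0.38  0.85 -2.48]
-1.57 -0.15 0.23 None
-1.57 -0.15 0.138 [-0.75  0.28  1.15  2.2  -0.35  0.85 -2.53]
-1.57 -0.1 0.23 [-0.93  0.31  1.37  2.03 -0.35  1.08 -2.55]
-1.57 -0.1 0.138 [-0.66  0.4   1.07  2.1  -0.46  0.9  -2.48]
-1.57 -0.065 0.23 [-0.79  0.36  1.23  1.95 -0.38  1.1  -2.55]
-1.57 -0.065 0.138 [-0.62  0.48  1.04  2.02 -0.52  0.93 -2.46]
```

Run:
```python
from h import *
q=Q(0)
for z in (.20,.165,.138):
    move_ptp(W(-.168,-.012,z),q); print(np.round(read_qpos(),2),read_time_s())
f0=np.array(read_ft_force()); x=-.165
while x<-.050:
    x+=.006
    try: movel(W(x,-.012,.138),q,.08)
    except MotionError as e: print(x,e); break
    f=np.array(read_ft_force())-f0; p=RJ.inv().apply(np.array(read_eef_pos())-O)
    print(round(x,4),f.round(1),p.round(4))
    if np.linalg.norm(f)>35 or p[0]>-.073: break
print(read_time_s())
```

```text
[-1.15 -0.19  1.39  2.19  0.22  1.   -1.46] 19.575
[-0.82  0.11  1.18  2.22 -0.13  0.89 -1.14] 20.0167
[-0.75  0.21  1.14  2.24 -0.26  0.83 -1.03] 20.2667
-0.159 [-0.1 -1.8  0.2] [-0.1573 -0.012   0.1398]
-0.153 [-0.5 -1.1  1.2] [-0.1524 -0.0119  0.1386]
-0.147 [ 1.3 -0.3  0.1] [-0.1466 -0.0121  0.1381]
-0.141 [-0.6 -1.   0.6] [-0.1406 -0.0121  0.138 ]
-0.135 [-4.3 -1.1  2.4] [-0.137  -0.0121  0.1373]
-0.129 [-13.3  -1.2   8.8] [-0.1358 -0.0119  0.1363]
-0.123 [-11.5   0.1   8.2] [-0.1286 -0.0118  0.1366]
-0.117 [-5.5  0.2  4. ] [-0.1193 -0.0118  0.1374]
-0.111 [-3.4 -0.8  3.3] [-0.1114 -0.0119  0.1378]
-0.105 [-1.1 -0.5  0.3] [-0.1043 -0.012   0.1381]
-0.099 [-0.9 -0.9 -0.4] [-0.0979 -0.012   0.1383]
-0.093 [0.5 0.1 0.1] [-0.0918 -0.0119  0.1383]
-0.087 [ 0.5 -0.9 -0.3] [-0.086  -0.012   0.1382]
-0.081 [ 0.  -0.7 -0.1] [-0.0804 -0.012   0.1381]
-0.075 [ 0.2 -0.6  0.9] [-0.0744 -0.012   0.1381]
-0.069 [-0.1 -0.5  0.2] [-0.0684 -0.012   0.1381]
24.2833
```

The handle appears to have snapped over. I'll back off, rise and check.

Run:
```python
from h import *
import cv2
movel(W(-.13,-.012,.138),Q(0),.15)
try: movel(W(-.14,-.012,.22),Q(0),.2)
except MotionError as e: print(e); move_ptp(W(-.13,-.012,.22),Q(0))
move_ptp(W(-.05,.2,.28),Q(np.pi/2))
for c,(r,k) in {"top":(130,210),"side":(140,200)}.items():
    a=read_camera(c)[r:r+160,k:k+200,::-1]; cv2.imwrite(f"pics/{c}2.png",cv2.resize(a,None,fx=3.6,fy=3.6,interpolation=2))
print(read_time_s(),read_ft_force())
```

```text
26.65 [ 0.01544173 -0.05661352 -0.44717551]
```

View pics/top2.png

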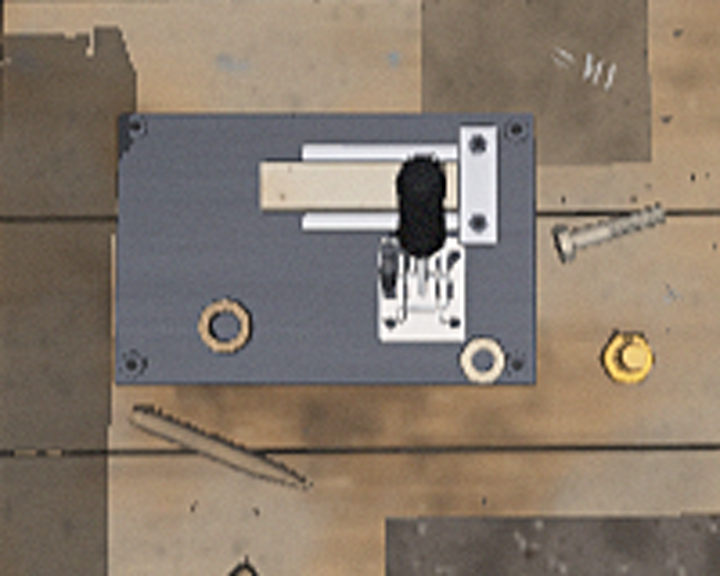

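View pics/side2.png

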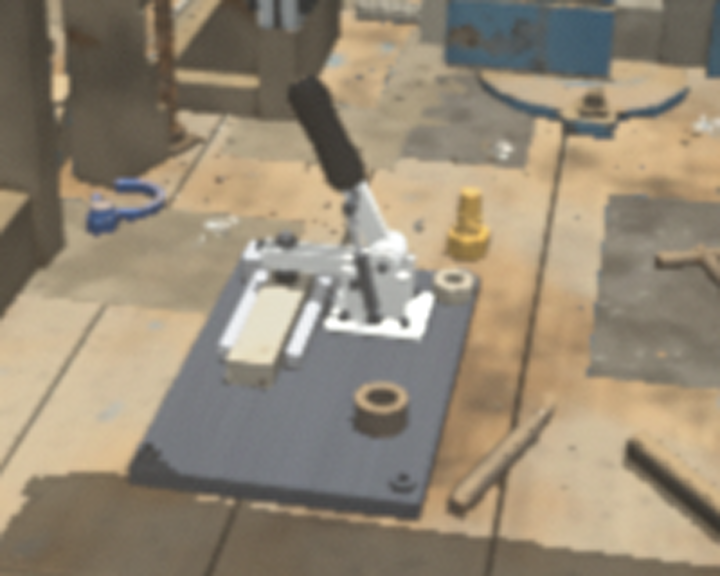

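The handle is over to +x (top view grip about (421,200)), the arm is down on the bar, and the bar's tail is unchanged at column 260. The small parts are where they stood.

```bash
python3 -c "
from bench import *
print(sign_off())"
```

```text
the job is handed in; nothing more can be done
None
```

I pushed the bar home against its stop and snapped the clamp handle over, and the last pictures show the clamp arm down on the bar and the small parts undisturbed; I handed the job in just after 26.7 s on the robot's clock, but sign-off returned no verdict and the foot's force on the bar was not measured.

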